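# Free the mended coin case from its glue-up clamp and rack it

## Robot

A 7-joint arm with a two-finger parallel gripper is mounted at the origin on the work surface. World frame = base frame: x ahead of the robot, y to its left, z up, the work surface at z = 0. Lengths are in m, angles in rad, forces in N, time in s.
With the tool pointing down it reaches from about 0.425 to 0.875 m from the base axis. Payload 4.7 kg.
Tool frame: the origin (TCP) lies midway between the tips of the shut fingers; the grasp point (between the pads) lies 19 mm behind it; z points along the fingers, x is the direction in which the jaws open and shut, and the axes are right-handed (so a half turn about z gives the same grasp; the last joint's range is limited). The gripper opens to 87 mm and grips with 3 to 60 N. Pads are 19 mm wide; open, the fingers measure 117 mm over their backs; the gripper's body (75 mm by 190 mm) begins 51 mm behind the grasp point.
Start: joints at [-1.256, 0.321, -0.07, 1.45, 0.023, 1.371, -0.057], TCP at [0.193, 0.621, 0.223] pointing down, gripper open.
Joint ranges: [-2.86, 2.86], [-0.3, 2.09], [-1.38, 1.24], [0.06, 2.45], [-1.56, 4.7], [0.09, 2.05], [-2.69, 2.69]. Speed limits (rad/s): [2.57, 2.57, 3.14, 3.14, 3.14, 3.14, 3.14].

## Interface

Orientations are given as a rotation vector (axis times angle).
In Python, from bench import get_state, eyes, ticket gives the robot as it stands.
- The arm moves only by the tool carry_out, never from a script. Its argument "motion" is a list of rows, each a list of 2 entries, a list of its own where there are three numbers: the shift along the world's x, y, z in m, then the turn about the world's z in rad. A call has 1 to 20 rows; each row is the pose to reach, as a shift and turn from the pose commanded when the call began; what a row does not reach only later rows make up. A row lasts 1/10 s, in which the tool goes at most 50 mm and 8.59 degrees, less where a joint would pass 70% of its speed; a pose out of reach is approached as far as the arm can. A call with a gripper value outside its range is refused whole. "grip" is the gripper command: -1 is fully open, 1 is shut, values between are in proportion, set as the call begins (left out, the last holds). The fingers move at their own pace and stop on an object; "squeeze" is the grip in N (left out, the last holds). Time passes only in rows, so rows that repeat a pose let the fingers close. It gives the time, the measured TCP pose, the force and the opening at its end, in the units of the state.
- get_state(): the state, without advancing time (a new reading comes with each control period).
- eyes.get_image(name): name is "scene" or "top" or "wrist"; returns a dict with "pixels" (420x560x3 uint8, blue, green, red), "mtx" (3x3 intrinsics, pixels), "extrinsics" (4x4, takes a point from camera to world coordinates). Camera axes: x right, y down, z forward; pixel columns grow to the right and rows downward; lengths in m; the calibration is good to about 2 mm. A picture is of the moment at which its call begins. There is no depth.
- ticket.close_job(): hands the job in, once; it reports no verdict.
The state is a dict: "time": time; "joint_positions": joint angles; "qd": joint speeds; "joint_torque": joint torques, N m; "position": TCP position; "tool_rot": TCP orientation; "ft_force": force on the tool from outside, world axes, zero at the start; "torque": the same for the moment, N m; "grip_width": opening from 0.0 (shut) to 1.0 (fully open).
Only numpy, scipy, OpenCV 4.12 (cv2) and the standard library are available. Lean on these libraries where they do the work, as an engineer would, in place of code of your own. Each camera call takes 0.05 s, during which the arm holds its last target. There are 200 camera calls.

## Task

The glue on the red-lidded coin case has set: lift the sprung clamp arm past its hold-open point so that it stands open by itself, then take the case out of the jig. Set it down gently, upright and fully home, in the middle of the empty slot of the wooden rack, and leave the clamp standing open and everything else as it is.

Things in the scene. Friction and masses are not known exactly. Their poses are not given: they have to be found in the camera images.
- jig: Fixed glue-up jig: wooden base 260 x 110 x 18 mm (x -107 to +153 mm), origin on the table under the seat's centre. +x runs from the seat to a steel bracket (x 71 to 138 mm, 26 mm wide, coil spring on its +y side, top 128 mm up), on the side away from the robot. Fences round the seat: 22 to 32 mm out along y, 56 to 62 mm out along x, tops 32 mm above the table
- seat (a point): Centre of the jig's seat floor, 20 mm above the table; axes as the jig's. Here the case stands to begin with
- clamp_arm (a joint): Clamp arm angle, rad: 0 = rubber foot down on the case's lid, grows as the free end is lifted; stop at 1.95 (past upright, leaning away over the bracket). An over-centre spring presses it shut below about 0.9 (the hold-open point); beyond, it throws the arm open to the stop and holds it there. The lift takes about 6 N at the grip at first, ever less toward 0.9
- clamp_hinge (a point): Clamp arm's hinge line, in the bracket: runs along the jig's y, 88 mm from the seat centre along the jig's +x and 114 mm above the table (fixed)
- clamp_grip (a point): Centre of the red round cross-grip (24 mm diameter, 42 mm long along the jig's y) at the arm's free end, 172 mm from the hinge line, level with it when shut; it moves with the arm. Free air all round when shut, 20 mm from the grip to the case's end. The arm between is a steel bar 13 mm wide, 10 mm high
- case_mended: The mended coin case, to be moved: clear plastic box full of carrom men with a red lid, 105 mm long (its x), 38 mm wide (its y), 72 mm high, about 0.16 kg; origin at the centre of its underside, z up through the lid. It stands in the seat, length along the jig's x, about 3 mm of play. Grip it across the 38 mm, above the fences; moved fast it can swing in the grip
- rack: Fixed wooden rack 125 (x) x 240 (y) x 36 mm high with three slots side by side along its y at 72 mm pitch, each 44 mm wide and 24 mm deep, open at both ends, running the rack's whole length along its x, floor lined with green felt. Origin under its centre, on the table. Two slots hold other cases, any one of the three is empty
- slot0 (a point): Centre of the floor of the slot at -y of the rack, 12 mm above the table; axes as the rack's. A case stands home with its origin here and its length along x, either way round
- slot1 (a point): The same for the middle slot
- slot2 (a point): The same for the slot at +y
- case_blue: Bystander in a rack slot: case of the same size with a blue lid, origin at the centre of its underside
- case_green: Bystander in a rack slot: case of the same size with a green lid, origin at the centre of its underside
- bottle: Bystander: empty screw-top glass bottle, 60 mm diameter, 192 mm high, origin under its centre; stands with the cups and the striker in a fixed steel tray (380 x 230 mm, rim 22 mm high) on the right of the table
- cup0: Bystander: white teacup 74 mm diameter, 56 mm high, with a handle, on a 124 mm saucer; origin under its centre
- cup1: Bystander: second teacup of the same kind on its saucer
- striker: Bystander: black plastic striker disc 41 mm diameter, 10 mm thick, origin under its centre
- powder_tin: Bystander at the far side of the table: round tin 68 mm diameter, 100 mm high, origin under its centre
- glue: Bystander at the far side of the table: small white glue bottle 38 mm diameter, 110 mm high, origin under its centre
Not all that is in view belongs to the job. What is meant by the case_mended is not orange, purple or yellow, and is the smaller of those in its own colour.

How it is judged:
On the way, in this order (a step that is already met when the one before it is completed fails the run):
1. the clamp arm stands open by itself, let go, with the case still in its seat (value of joint clamp_arm above 1.5 rad and contact force between the fingers and jig below 0.2 N and distance between case_mended and seat below 0.02 m), for 0.2 s.
2. the case is lifted clear of the jig's fences (z of case_mended in the frame of seat above 0.02 m), for 0.1 s.
At the end, for the whole second after the job is handed in: The red-lidded case stands upright (within 0.08 rad) and at rest on the floor of the empty rack slot (underside within 4 mm of the slot floor, within 20 mm of the slot's centre, lengthwise in the slot within 0.15 rad), and the clamp arm stands open (over 1.5 rad) (((horizontal distance between case_mended and slot0 below 0.02 m and z of case_mended in the frame of slot0 below 0.004 m and angle between the x axis of case_mended and the x axis of slot0, either way round below 0.15 rad) or (horizontal distance between case_mended and slot1 below 0.02 m and z of case_mended in the frame of slot1 below 0.004 m and angle between the x axis of case_mended and the x axis of slot1, either way round below 0.15 rad) or (horizontal distance between case_mended and slot2 below 0.02 m and z of case_mended in the frame of slot2 below 0.004 m and angle between the x axis of case_mended and the x axis of slot2, either way round below 0.15 rad)) and angle between case_mended's own z axis and vertical below 0.08 rad and linear speed of case_mended below 0.02 m/s and value of joint clamp_arm above 1.5 rad); the robot touches nothing.
It fails at once if the case is out of its seat while the clamp arm is not standing open (distance between case_mended and seat above 0.03 m and value of joint clamp_arm below 1.2 rad).
It fails at once if the case is dropped or thrown (falls faster than 0.5 m/s with no finger on it, a fall of over about 13 mm) (linear speed of case_mended above 0.5 m/s and contact force between the fingers and case_mended below 0.1 N).
It fails at once if another coin case is shifted by over 20 mm or tipped (distance of any of case_blue, case_green from where it was at the start of the episode above 0.02 m or angle between any of case_blue, case_green's own z axis and vertical above 0.3 rad).
It fails at once if something else on the table is shifted by over 30 mm or tipped (distance of any of bottle, cup0, cup1, striker, powder_tin, glue from where it was at the start of the episode above 0.03 m or angle between any of bottle, cup0, cup1, powder_tin, glue's own z axis and vertical above 0.3 rad).
It also fails if it takes over 56 s, if anything falls off the work surface, if the arm or the gripper's body presses on something with over 40 N, if the wrist force passes 120 N, or if a joint passes its speed limit or range.

## Working session

There is one attempt and no reset: what is moved stays moved. The work goes in short steps, Python scripts to look and compute and a tool call to move; the robot and the scene stay as the last step left them, time stands still between calls to the robot, and variables do not carry over. Pictures are saved under pics/ and viewed, about 8 in all and at most 12, crops included, and the job is handed in when it is done.

Besides the shell and the picture viewer there is one more tool, called after "Request:" by a JSON object that holds its "fn" and its "kwargs", one argument or row to a line. carry_out: Moves the arm, as the interface text tells. Its arguments: {"type":"object","properties":{"motion":{"type":"array","items":{"type":"array"}},"grip":{"type":"number"},"squeeze":{"type":"number"}},"required":["motion"]}

```bash
mkdir -p pics; cat > h.py <<'E'
import numpy as np, cv2
from bench import get_state, eyes, ticket
def grab(n,f=None):
    d=eyes.get_image(n)
    if f: cv2.imwrite('pics/'+f,d['pixels'])
    return np.array(d['pixels']),np.array(d['mtx']),np.array(d['extrinsics'])
def ray(K,E,uv):
    r=E[:3,:3]@np.linalg.solve(K,[uv[0],uv[1],1.]); return E[:3,3],r
def plane(K,E,uv,z):
    o,r=ray(K,E,uv); return o+r*(z-o[2])/r[2]
def proj(K,E,p):
    c=E[:3,:3].T@(np.array(p)-E[:3,3]); q=K@c; return q[:2]/q[2]
E
python3 - <<'E'
from h import *
for n in ('scene','top','wrist'):
    p,K,E=grab(n,n+'0.png'); print(n,K[0,0],E.round(3).tolist()); np.savez(n+'0.npz',p=p,K=K,E=E)
print(get_state())
a=cv2.imread('pics/scene0.png')
E
```

```text
scene 539.4420681701652 [[0.683, 0.454, -0.572, 1.257], [0.73, -0.411, 0.546, -0.84], [0.013, -0.791, -0.612, 0.878], [0.0, 0.0, 0.0, 1.0]]
top 536.4683254868764 [[-0.029, -0.985, 0.172, 0.282], [-1.0, 0.03, 0.007, -0.138], [-0.012, -0.172, -0.985, 1.549], [0.0, 0.0, 0.0, 1.0]]
wrist 294.31275398621915 [[0.297, 0.918, 0.264, 0.121], [0.955, -0.285, -0.083, 0.643], [-0.001, 0.276, -0.961, 0.383], [0.0, 0.0, 0.0, 1.0]]
{'time': 0.15, 'joint_positions': array([-1.25588895,  0.32164134, -0.0700727 ,  1.45141034,  0.02260865,
        1.37076632, -0.05686704]), 'qd': array([ 2.20578135e-04, -2.59908384e-03, -1.25285948e-04, -3.55654792e-03,
        1.52645490e-03, -6.10146043e-04, -1.17290410e-06]), 'joint_torque': array([-7.75645931e-04, -4.91795862e+01, -4.05125627e-01, -3.12876427e+01,
       -6.39175996e-02,  4.05055645e-02,  1.05191002e-04]), 'position': array([0.19252102, 0.62040181, 0.22171224]), 'tool_rot': array([ 2.52842352e+00,  1.86301662e+00, -1.72423759e-03]), 'ft_force': array([0.68364293, 0.810195  , 0.80151562]), 'torque': array([0.03526416, 0.0472557 , 0.01652826]), 'grip_width': 1.0018992135995899}
```

View pics/scene0.png

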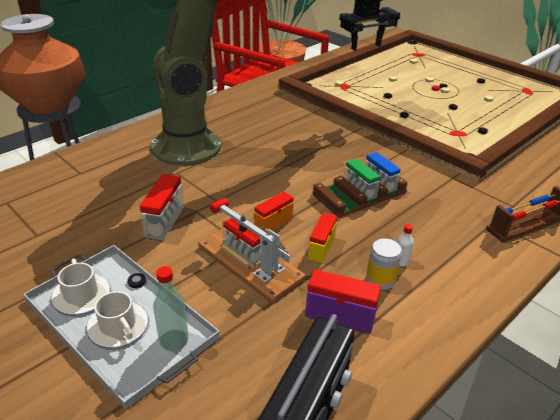

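View pics/top0.png

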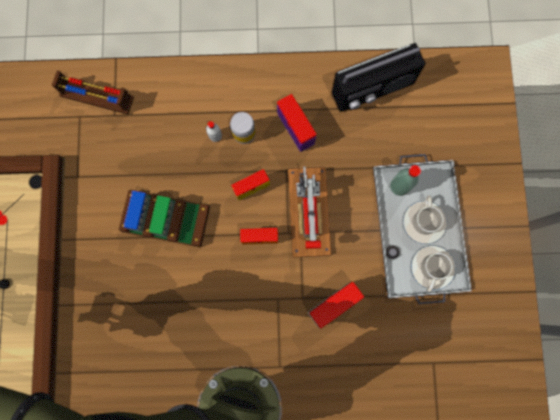

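Scene: the jig is at about (310,212) in the top view, with the case under its clamp and the bracket away from the robot. The rack is at about (165,217); its empty slot is at its right end (~(192,222)), beside the green case. The lookalikes stand loose on the table. Next I enlarge both regions.

```bash
python3 - <<'E'
from h import *
p=cv2.imread('pics/top0.png')
a=cv2.resize(p[160:265,280:340],None,fx=5.6,fy=5.6,interpolation=cv2.INTER_CUBIC)
b=cv2.resize(p[180:255,112:217],None,fx=4.2,fy=4.2,interpolation=cv2.INTER_CUBIC)
c=np.zeros((600,800,3),np.uint8); c[:588,:336]=a; c[:315,345:345+441]=b[:, :441]
cv2.imwrite('pics/crop1.png',c)
E
```

```text
(no output)
```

View pics/crop1.png

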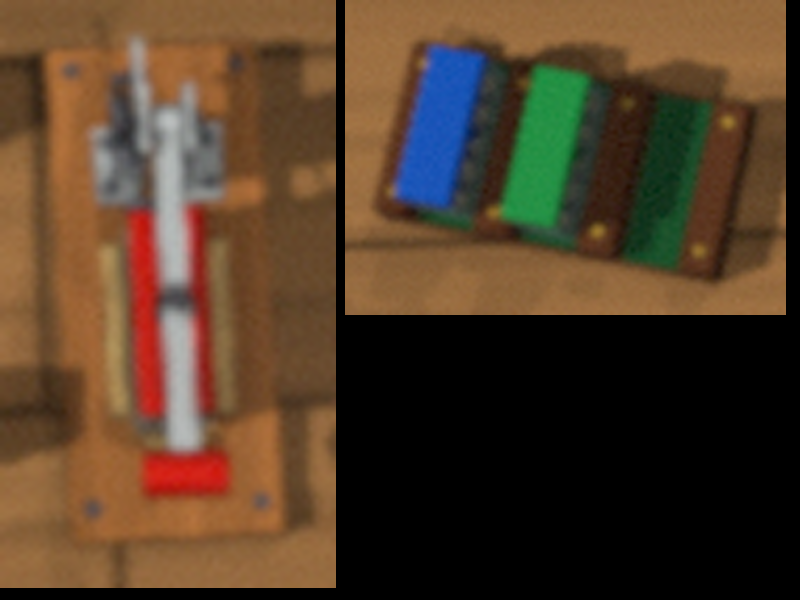

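```bash
cat > m.py <<'E'
from h import *
d=np.load('top0.npz');K,E=d['K'],d['E']
c1=lambda x,y:(x/5.6+280-.4,y/5.6+160-.4)
c2=lambda x,y:((x-345)/4.2+112-.4,y/4.2+180-.4)
J=np.array([plane(K,E,c1(*q),.018)[:2] for q in [(45,50),(255,50),(285,530),(75,537)]])
g=plane(K,E,c1(186,474),.116)[:2]
R=np.array([plane(K,E,c2(*q),.036)[:2] for q in [(412,40),(752,108),(715,277),(380,212)]])
for n,P in (('jig',J),('rack',R)):
    print(n,P.round(4).tolist(),'sides',[np.linalg.norm(P[i]-P[i-1]).round(3) for i in range(4)],'c',P.mean(0).round(4))
x=(J[0]+J[1]-J[2]-J[3]);x/=np.linalg.norm(x); yaw=np.arctan2(x[1],x[0])
seat=J.mean(0)-.023*x
print('jig yaw',yaw,'seat',seat,'grip meas',g,'pred',seat-.084*x)
x=(R[0]+R[1]-R[2]-R[3]);ry=np.arctan2(x[1],x[0]); y=R[0]+R[3]-R[1]-R[2]; ry2=np.arctan2(-y[0],y[1])
print('rack yaw',ry,ry2)
ry=(2*ry2+ry)/3
print('slot0',R.mean(0)-.072*np.array([-np.sin(ry),np.cos(ry)]))
d=np.load('scene0.npz');K,E=d['K'],d['E']
print('scene grip px',proj(K,E,[*(seat-.084*x/np.linalg.norm(x)),.114]),proj(K,E,[*g,.114]))
E
python3 m.py
```

```text
jig [[0.6738, -0.1529], [0.6703, -0.2629], [0.4183, -0.2673], [0.4179, -0.1602]] sides [np.float64(0.256), np.float64(0.11), np.float64(0.252), np.float64(0.107)] c [ 0.5451 -0.2108]
rack [[0.6226, 0.3121], [0.5677, 0.0779], [0.4524, 0.1035], [0.5036, 0.3315]] sides [np.float64(0.121), np.float64(0.241), np.float64(0.118), np.float64(0.234)] c [0.5366 0.2063]
jig yaw 0.02311218323765439 seat [ 0.52208086 -0.2113721 ] grip meas [ 0.43776864 -0.21289731] pred [ 0.43810329 -0.21331335]
rack yaw -0.19011452324636946 -0.22566868370248666
slot0 [0.52129169 0.13591077]
scene grip px [225.81102166 202.65877666] [219.65447647 205.23718402]
```

Request:
{"fn": "carry_out", "kwargs": {
  "motion": [
    [[0.03,-0.02,0.005],0.02],
    [[0.06,-0.05,0.01],0.05],
    [[0.1,-0.08,0.015],0.08],
    [[0.13,-0.12,0.02],0.12],
    [[0.17,-0.15,0.02],0.15],
    [[0.2,-0.19,0.02],0.18],
    [[0.24,-0.23,0.02],0.21],
    [[0.27,-0.27,0.02],0.24],
    [[0.3,-0.31,0.02],0.27],
    [[0.32,-0.35,0.02],0.3],
    [[0.34,-0.39,0.02],0.32],
    [[0.34,-0.43,0.02],0.324],
    [[0.34,-0.47,0.02],0.324],
    [[0.33,-0.51,0.02],0.324],
    [[0.32,-0.55,0.02],0.324],
    [[0.31,-0.59,0.02],0.324],
    [[0.3,-0.62,0.02],0.324],
    [[0.29,-0.65,0.02],0.324],
    [[0.28,-0.67,0.02],0.324],
    [[0.28,-0.68,0.02],0.324]
  ],
  "grip": -1
}}

```text
time: 2.15
position: [0.4715, -0.0614, 0.2426]
tool_rot: [-2.199, -2.243, -0.001]
ft_force: [-0.7, 0.5, -0.1]
grip_width: 1.002
```

Request:
{"fn": "carry_out", "kwargs": {
  "motion": [
    [[0,-0.02,0],0],
    [[0,-0.05,0],0],
    [[-0.01,-0.08,0],0],
    [[-0.02,-0.11,0],0],
    [[-0.03,-0.135,0],0],
    [[-0.035,-0.15,0],0],
    [[-0.035,-0.154,0],0],
    [[-0.035,-0.154,0],0],
    [[-0.035,-0.154,0],0]
  ]
}}

```text
time: 3.05
position: [0.4384, -0.2116, 0.2424]
tool_rot: [-2.193, -2.249, -0.0]
ft_force: [0.1, 0.3, 0.4]
grip_width: 1.0
```

```bash
python3 - <<'E'
from h import *
s=get_state(); print(s['time'],s['position'],s['tool_rot'],s['joint_positions'])
p,K,E=grab('wrist','w1.png'); np.savez('w1.npz',p=p,K=K,E=E); print(E.round(3).tolist())
p,K,E=grab('top'); np.savez('t1.npz',p=p,K=K,E=E)
E
```

```text
3.05 [ 0.43843631 -0.21163463  0.2424036 ] [-2.19271096e+00 -2.24922627e+00 -3.17731816e-04] [-0.2497904  -0.06814638  0.62271405  1.83184203  0.04022177  1.36559937
  1.95985254]
[[-0.025, 0.961, 0.276, 0.363], [1.0, 0.024, 0.008, -0.214], [0.001, 0.276, -0.961, 0.404], [0.0, 0.0, 0.0, 1.0]]
```

View pics/w1.png

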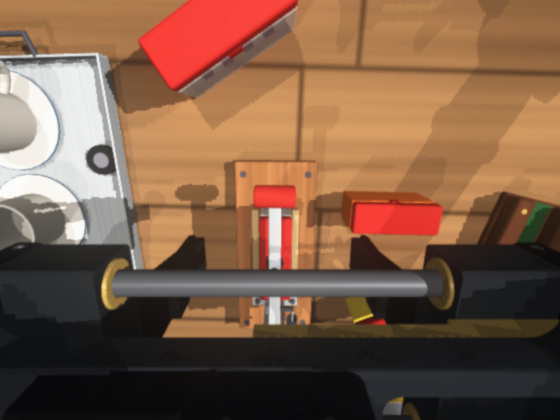

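The wrist view shows the red cross-grip at about (274,196), the bar running down from it, and the jig square to the gripper.

```bash
python3 - <<'E'
from h import *
d=np.load('w1.npz');p,K,E=d['p'],d['K'],d['E']
hsv=cv2.cvtColor(p,cv2.COLOR_BGR2HSV)
m=cv2.inRange(hsv,(0,150,80),(8,255,255))|cv2.inRange(hsv,(172,150,80),(180,255,255))
m2=np.zeros_like(m); m2[180:209,245:305]=m[180:209,245:305]
ys,xs=np.where(m2); print(xs.min(),xs.max(),ys.min(),ys.max())
c=(np.median(xs),(ys.min()+ys.max())/2); 
for z in (.114,.118): print(c,plane(K,E,c,z), 'len', plane(K,E,(xs.max()+.5,c[1]),z)[1]-plane(K,E,(xs.min()-.5,c[1]),z)[1])
B=[plane(K,E,q,.018) for q in ((236,160),(316,160))]; print(B, 'near edge mid',(B[0]+B[1])/2)
E
```

```text
253 296 185 208
(np.float64(274.0), np.float64(196.5)) [ 0.4375149  -0.21522343  0.114     ] len 0.04476023235992169
(np.float64(274.0), np.float64(196.5)) [ 0.43649265 -0.21520495  0.118     ] len 0.044143511365175914
[array([ 0.41403728, -0.26640541,  0.018     ]), array([ 0.41146111, -0.16180922,  0.018     ])] near edge mid [ 0.41274919 -0.21410732  0.018     ]
```

Request:
{"fn": "carry_out", "kwargs": {
  "motion": [
    [[0,-0.001,-0.02],0],
    [[0,-0.001,-0.05],0],
    [[0,-0.001,-0.08],0],
    [[0,-0.001,-0.11],0],
    [[0,-0.001,-0.135],0],
    [[0,-0.001,-0.147],0],
    [[0,-0.001,-0.147],0],
    [[0,-0.001,-0.147],0]
  ]
}}

```text
time: 3.95
position: [0.4384, -0.2142, 0.0964]
tool_rot: [2.194, 2.247, 0.001]
ft_force: [0.2, 0.2, -0.7]
grip_width: 1.0
```

Request:
{"fn": "carry_out", "kwargs": {
  "motion": [
    [[0,0,0],0],
    [[0,0,0],0],
    [[0,0,0],0],
    [[0,0,0],0],
    [[0,0,0],0],
    [[0,0,0],0],
    [[0,0,0],0],
    [[0,0,0],0]
  ],
  "grip": 1,
  "squeeze": 30
}}

```text
time: 4.75
position: [0.4376, -0.2147, 0.0956]
tool_rot: [2.195, 2.246, -0.001]
ft_force: [0.6, -0.8, -0.6]
grip_width: 0.477
```

Request:
{"fn": "carry_out", "kwargs": {
  "motion": [
    [[0,0,0.009],0],
    [[0.001,0,0.017],0],
    [[0.002,0,0.026],0],
    [[0.0034,0,0.034],0],
    [[0.0053,0,0.0425],0],
    [[0.0077,0,0.051],0],
    [[0.0105,0,0.059],0],
    [[0.0136,0,0.067],0],
    [[0.017,0,0.075],0],
    [[0.021,0,0.0825],0],
    [[0.021,0,0.0825],0]
  ]
}}

```text
time: 5.85
position: [0.4585, -0.2143, 0.1794]
tool_rot: [-2.195, -2.246, 0.001]
ft_force: [-4.6, -1.7, -2.1]
grip_width: 0.478
```

Still gripped, so I continue along the arc to about 1.2 rad.

Request:
{"fn": "carry_out", "kwargs": {
  "motion": [
    [[0.0045,0,0.0075],0],
    [[0.009,0,0.0145],0],
    [[0.014,0,0.0215],0],
    [[0.0195,0.001,0.0285],0],
    [[0.025,0.001,0.035],0],
    [[0.031,0.001,0.0405],0],
    [[0.0375,0.001,0.047],0],
    [[0.044,0.001,0.0525],0],
    [[0.051,0.001,0.0575],0],
    [[0.058,0.001,0.0625],0],
    [[0.0655,0.001,0.067],0],
    [[0.073,0.002,0.0705],0],
    [[0.081,0.002,0.0745],0],
    [[0.0887,0.002,0.0775],0],
    [[0.0887,0.002,0.0775],0]
  ]
}}

```text
time: 7.35
position: [0.5496, -0.2125, 0.257]
tool_rot: [2.193, 2.245, 0.002]
ft_force: [-1.5, -3.6, 7.5]
grip_width: 0.478
```

Request:
{"fn": "carry_out", "kwargs": {
  "motion": [
    [[0,0,0],0],
    [[0,0,0],0],
    [[0,0,0],0],
    [[0,0,0],0],
    [[0,0,0],0],
    [[0,0,0],0],
    [[0,0,0],0],
    [[0,0,0],0]
  ],
  "grip": -1
}}

```text
time: 8.15
position: [0.5473, -0.2122, 0.2556]
tool_rot: [-2.196, -2.247, -0.0]
ft_force: [0.4, -0.4, -1.2]
grip_width: 0.99
```

```bash
python3 - <<'E'
from h import *
s=get_state(); print(s['time'],s['position'],s['ft_force'])
p,K,E=grab('scene'); cv2.imwrite('pics/s2.png',cv2.resize(p[130:330,130:400],None,fx=2.6,fy=2.6))
E
```

```text
8.15 [ 0.54731817 -0.21216789  0.25561688] [ 0.38325604 -0.4450572  -1.22207374]
```

View pics/s2.png

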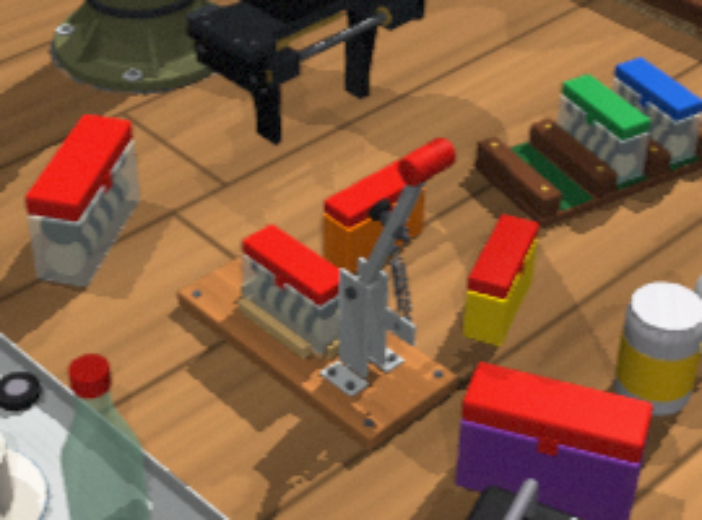

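The clamp stands open at its stop, with the grip at about (428,160), and the case is still in its seat at about (290,285). I lower over the case.

Request:
{"fn": "carry_out", "kwargs": {
  "motion": [
    [[-0.015,0,0],0],
    [[-0.025,0,-0.01],0],
    [[-0.025,0,-0.04],0],
    [[-0.025,0,-0.07],0],
    [[-0.025,0,-0.1],0],
    [[-0.025,0,-0.13],0],
    [[-0.025,0,-0.16],0],
    [[-0.025,0,-0.18],0],
    [[-0.025,0,-0.195],0],
    [[-0.025,0,-0.2],0],
    [[-0.025,0,-0.2],0],
    [[-0.025,0,-0.2],0]
  ]
}}

```text
time: 9.4
position: [0.5231, -0.2125, 0.0566]
tool_rot: [2.194, 2.246, 0.001]
ft_force: [0.2, 1.2, -0.8]
grip_width: 0.998
```

Request:
{"fn": "carry_out", "kwargs": {
  "motion": [
    [[0,0,0],0],
    [[0,0,0],0],
    [[0,0,0],0],
    [[0,0,0],0],
    [[0,0,0],0],
    [[0,0,0],0],
    [[0,0,0],0],
    [[0,0,0],0]
  ],
  "grip": 1,
  "squeeze": 25
}}

```text
time: 10.2
position: [0.5223, -0.2122, 0.0556]
tool_rot: [2.196, 2.247, 0.0]
ft_force: [0.7, 0.2, -0.7]
grip_width: 0.435
```

Request:
{"fn": "carry_out", "kwargs": {
  "motion": [
    [[0,0,0.005],0],
    [[0,0,0.01],0],
    [[0,0,0.02],0],
    [[0,0,0.03],0],
    [[0,0,0.045],0],
    [[0,0,0.06],0],
    [[0,0,0.08],0],
    [[0,0,0.1],0],
    [[0,0,0.12],0],
    [[0,0,0.135],0],
    [[0,0,0.145],0],
    [[0,0,0.15],0],
    [[0,0,0.15],0]
  ]
}}

```text
time: 11.5
position: [0.5225, -0.2122, 0.206]
tool_rot: [2.195, 2.247, 0.001]
ft_force: [0.2, 0.4, -1.1]
grip_width: 0.437
```

Request:
{"fn": "carry_out", "kwargs": {
  "motion": [
    [[0,0.005,0],0],
    [[0,0.015,0],-0.01],
    [[0,0.03,0],-0.02],
    [[0,0.05,0],-0.03],
    [[0,0.07,0],-0.04],
    [[0,0.09,0],-0.055],
    [[0,0.115,0],-0.07],
    [[0,0.14,0],-0.085],
    [[0,0.165,0],-0.1],
    [[0,0.19,0],-0.12],
    [[0,0.215,0],-0.14],
    [[0,0.24,0],-0.16],
    [[0,0.26,0],-0.18],
    [[0,0.28,0],-0.2],
    [[0,0.3,0],-0.21],
    [[0,0.315,0],-0.22],
    [[0,0.33,0],-0.23],
    [[0,0.34,0],-0.235],
    [[0,0.345,0],-0.235],
    [[0,0.348,0],-0.235]
  ]
}}

```text
time: 13.5
position: [0.5221, 0.1359, 0.2051]
tool_rot: [-2.443, -1.975, 0.001]
ft_force: [-0.8, -0.3, -0.2]
grip_width: 0.435
```

Request:
{"fn": "carry_out", "kwargs": {
  "motion": [
    [[0,0,0],0],
    [[0,0,0],0],
    [[0,0,0],0],
    [[0,0,0],0]
  ]
}}

```text
time: 13.9
position: [0.5224, 0.1353, 0.2057]
tool_rot: [2.445, 1.973, 0.0]
ft_force: [0.5, -0.6, -1.5]
grip_width: 0.435
```

```bash
python3 - <<'E'
from h import *
s=get_state(); print(s['time'],s['position'],s['tool_rot'],s['ft_force'])
p,K,E=grab('wrist','w3.png'); np.savez('w3.npz',p=p,K=K,E=E)
p,K,E=grab('scene','s3.png'); np.savez('s3.npz',p=p,K=K,E=E)
w=cv2.imread('pics/w3.png')[100:400,200:560]; c=cv2.resize(p[60:260,260:460],None,fx=2,fy=2)
o=np.zeros((600,800,3),np.uint8); o[:500,:]=cv2.resize(cv2.imread('pics/w3.png')[60:410],(800,500)); cv2.imwrite('pics/w3v.png',o[:500])
E
```

```text
13.9 [0.52240491 0.13528688 0.20567074] [2.44456816e+00 1.97314447e+00 3.09652682e-04] [ 0.5099354  -0.59615406 -1.45337952]
```

View pics/w3v.png

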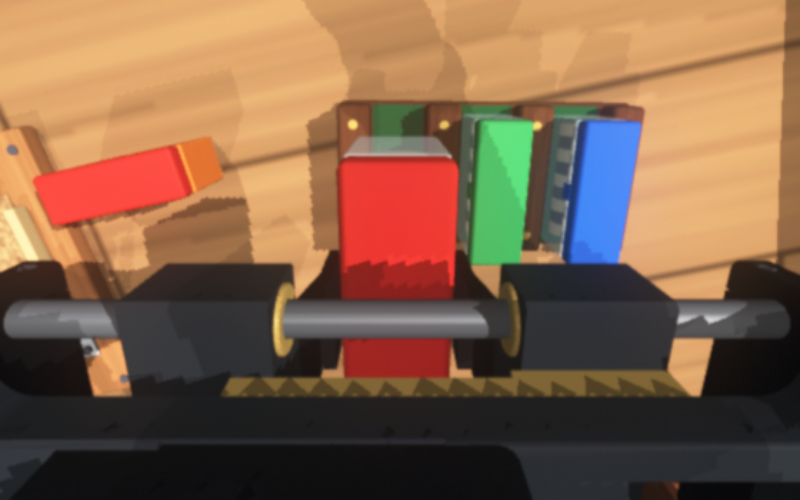

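View pics/s3.png

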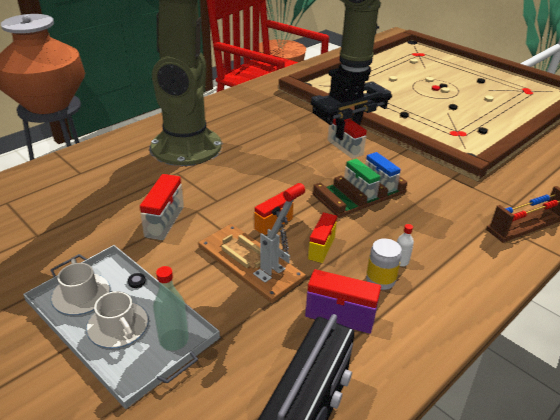

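The wrist view shows the rack's near edge from (338,104) to (642,107) in the crop, and the empty slot's mouth between the walls from x≈371 to 428. The scene view shows the seat empty and the clamp standing open.

```bash
python3 - <<'E'
from h import *
d=np.load('w3.npz');p,K,E=d['p'],d['K'],d['E']
f=lambda x,y:(x/1.4286,y/1.4286+60)
P=lambda q,z=.036: plane(K,E,f(*q),z)[:2].round(4)
a,b=P((338,104)),P((642,107)); print('near corners',a,b,np.linalg.norm(a-b), 'yaw',np.arctan2(-(b-a)[0],(b-a)[1]))
l,r=P((371,106)),P((428,106)); print('slot mouth',l,r,np.linalg.norm(l-r))
for s in [(352,125),(444,125),(537,126)]: print('screw',P(s))
y=-.21
for y in (-.21,-.225):
  X=np.array([np.cos(y),np.sin(y)]);Y=np.array([-X[1],X[0]])
  print(y,'slot0 from near edge',(a+b)/2+.0625*X-.072*Y,'from mouth',(l+r)/2+.0625*X)
# lid: sides of lid top face z = .2057-.035+.072... 
z=.2057-.0356+.072
# case bottom = .2057-(.0556-.020)=.170, lid top .242
for q in ((340,163),(457,163),(344,370),(449,370)): print('lid',P(q,.242))
# blue & green lid edges z=.084
for q in ((479,121),(532,121),(472,262),(522,262)): print('green',P(q,.084))
# screws on posts in image for accuracy
cv2.imwrite('pics/w3c.png',cv2.resize(p[120:190,220:470],None,fx=3.2,fy=3.2,interpolation=cv2.INTER_CUBIC))
E
```

```text
near corners [0.452  0.1049] [0.5036 0.3325] 0.23337591992320034 yaw -0.222944807526706
slot mouth [0.4588 0.1293] [0.4681 0.172 ] 0.043701029736151524
screw [0.4697 0.1116]
screw [0.4848 0.1814]
screw [0.5009 0.2519]
-0.21 slot0 from near edge [0.52391782 0.13525303] from mouth [0.52457693 0.13762126]
-0.225 slot0 from near edge [0.52266097 0.13457068] from mouth [0.52437463 0.13670585]
lid [0.467  0.1298]
lid [0.4745 0.1643]
lid [0.5381 0.1131]
lid [0.5459 0.149 ]
green [0.482  0.2002]
green [0.4894 0.2345]
green [0.5807 0.1792]
green [0.5885 0.2148]
```

View pics/w3c.png

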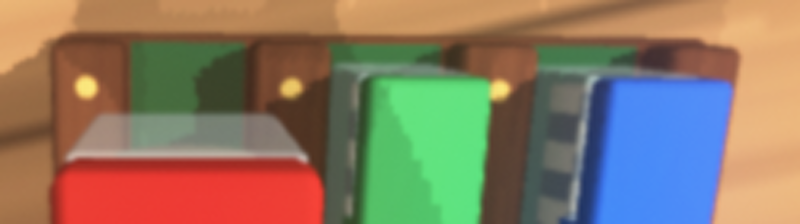

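Slot line and yaw agree to within about 1 mm, and the held case is aligned with it. I shift by (+1, +1) mm and lower.

Request:
{"fn": "carry_out", "kwargs": {
  "motion": [
    [[0.001,0.001,-0.005],0],
    [[0.001,0.001,-0.015],0],
    [[0.001,0.001,-0.03],0],
    [[0.001,0.001,-0.05],0],
    [[0.001,0.001,-0.07],0],
    [[0.001,0.001,-0.09],0],
    [[0.001,0.001,-0.105],0],
    [[0.001,0.001,-0.115],0],
    [[0.001,0.001,-0.122],0],
    [[0.001,0.001,-0.127],0],
    [[0.001,0.001,-0.132],0],
    [[0.001,0.001,-0.136],0],
    [[0.001,0.001,-0.14],0],
    [[0.001,0.001,-0.143],0],
    [[0.001,0.001,-0.146],0],
    [[0.001,0.001,-0.148],0],
    [[0.001,0.001,-0.15],0],
    [[0.001,0.001,-0.15],0]
  ]
}}

```text
time: 15.8
position: [0.5231, 0.1367, 0.0553]
tool_rot: [-2.444, -1.974, 0.001]
ft_force: [0.2, -0.2, -1.2]
grip_width: 0.436
```

Request:
{"fn": "carry_out", "kwargs": {
  "motion": [
    [[0,0,-0.002],0],
    [[0,0,-0.003],0],
    [[0,0,-0.004],0],
    [[0,0,-0.005],0],
    [[0,0,-0.006],0],
    [[0,0,-0.007],0],
    [[0,0,-0.008],0],
    [[0,0,-0.008],0],
    [[0,0,-0.008],0]
  ]
}}

```text
time: 16.7
position: [0.5233, 0.1368, 0.0476]
tool_rot: [-2.444, -1.974, -0.0]
ft_force: [0.1, 0.1, -1.2]
grip_width: 0.433
```

No contact force yet, so I go 1 mm at a time until it bears.

Request:
{"fn": "carry_out", "kwargs": {
  "motion": [
    [[0,0,-0.001],0],
    [[0,0,-0.001],0],
    [[0,0,-0.001],0]
  ]
}}

```text
time: 17.0
position: [0.5233, 0.1368, 0.0475]
tool_rot: [-2.443, -1.974, -0.0]
ft_force: [-2.9, -1.3, 5.4]
grip_width: 0.435
```

Request:
{"fn": "carry_out", "kwargs": {
  "motion": [
    [[0,0,-0.001],0],
    [[0,0,-0.001],0],
    [[0,0,-0.001],0]
  ]
}}

```text
time: 17.3
position: [0.5233, 0.1368, 0.0475]
tool_rot: [-2.443, -1.974, -0.0]
ft_force: [-5.3, -2.0, 12.0]
grip_width: 0.432
```

It bears on the floor exactly at the predicted height (TCP z 0.0475). I open partly, so the fingers stay clear of the green case, and withdraw.

Request:
{"fn": "carry_out", "kwargs": {
  "motion": [
    [[0,0,0.0015],0],
    [[0,0,0.0015],0],
    [[0,0,0.0015],0],
    [[0,0,0.0015],0],
    [[0,0,0.0015],0],
    [[0,0,0.0015],0]
  ],
  "grip": -0.3
}}

```text
time: 17.9
position: [0.5233, 0.1368, 0.0469]
tool_rot: [-2.444, -1.974, 0.0]
ft_force: [0.1, -0.4, 0.6]
grip_width: 0.653
```

Request:
{"fn": "carry_out", "kwargs": {
  "motion": [
    [[0,0,0.005],0],
    [[0,0,0.015],0],
    [[0,0,0.03],0],
    [[0,0,0.05],0],
    [[0,0,0.08],0],
    [[0,0,0.11],0],
    [[0,0,0.14],0],
    [[0,-0.03,0.16],0],
    [[0,-0.06,0.16],0],
    [[0,-0.1,0.16],0],
    [[-0.01,-0.14,0.16],0],
    [[-0.02,-0.17,0.16],0],
    [[-0.02,-0.18,0.16],0],
    [[-0.02,-0.18,0.16],0],
    [[-0.02,-0.18,0.16],0]
  ]
}}

```text
time: 19.4
position: [0.5038, -0.0417, 0.2078]
tool_rot: [-2.442, -1.976, -0.003]
ft_force: [-0.0, 0.1, 0.2]
grip_width: 0.648
```

```bash
python3 - <<'E'
from h import *
s=get_state(); print(s['time'],s['position'],s['ft_force'],s['grip_width'])
o=np.zeros((600,800,3),np.uint8)
p,K,E=grab('top'); np.savez('t4.npz',p=p,K=K,E=E); o[:300,:800]=cv2.resize(p[140:290,100:500],None,fx=2,fy=2,interpolation=cv2.INTER_CUBIC)
hsv=cv2.cvtColor(p,cv2.COLOR_BGR2HSV); m=cv2.inRange(hsv,(0,150,80),(8,255,255))|cv2.inRange(hsv,(172,150,80),(180,255,255))
m[:, :165]=0; m[:,215:]=0; m[:185]=0; m[250:]=0
ys,xs=np.where(m>0); r=cv2.minAreaRect(np.c_[xs,ys].astype(np.float32)); B=cv2.boxPoints(r)
Q=np.array([plane(K,E,q,.084)[:2] for q in B]); print('lid',Q.mean(0),Q.round(4).tolist(),[np.linalg.norm(Q[i]-Q[i-1]).round(4) for i in range(4)])
p,K,E=grab('scene'); o[300:600,:750]=cv2.resize(p[130:290,170:570],(750,300),interpolation=cv2.INTER_CUBIC)
cv2.imwrite('pics/end.png',o)
E
```

```text
19.4 [ 0.50384088 -0.0417392   0.20780014] [-0.0056484   0.11550557  0.23613488] 0.6482238460797566
lid [0.52338705 0.13846116] [[0.4748, 0.1723], [0.5833, 0.1483], [0.5718, 0.1043], [0.4636, 0.1289]] [np.float64(0.0449), np.float64(0.1111), np.float64(0.0454), np.float64(0.1109)]
```

View pics/end.png

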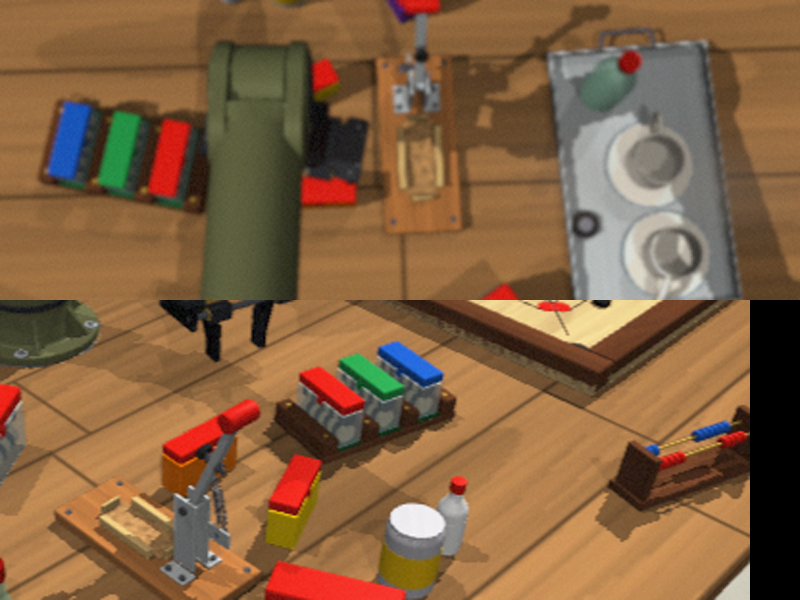

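The red case stands in the slot beside the green one, level with its neighbours (lid at about (170,160) in the top view and (330,390) in the scene view). The clamp stands open and the gripper is clear. I hand the job in.

```bash
python3 -c "
from h import *
print(ticket.close_job())"
```

```text
the job is handed in; nothing more can be done
None
```

I lifted the clamp by its cross-grip to about 1.2 rad and let go, and the spring threw it open. I then took the red-lidded case out of the jig, lowered it into the empty slot (slot0) until it bore on the floor, released it and backed the arm away. The job was handed in at about 19.5 s, against the 56 s limit.

Last checks:
- **Height:** the case bore on the slot floor within 0.1 mm of the predicted TCP height, which puts it fully home. The contact force was about 12 N before I let go.
- **Position:** the lid measured at (0.523, 0.138), about 2 mm from the estimated slot centre, and lay along the slot. The lid size read a little large (111 x 45 mm against 105 x 38 mm), so that figure is rough.
- **Surroundings:** in the last views the case stands level with its neighbours, the clamp stands open, and the other cases and bystanders in view look unmoved. The arm hid part of the table in the top view.
- **Gripper:** it touches nothing.

No check failed or disagreed.

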